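# Lay the glove box in its holder at the juice bar

### The arm

A 6-joint arm with a two-finger parallel gripper is mounted at the origin on the work surface. World frame = base frame: x ahead of the robot, y to its left, z up, the work surface at z = 0. Lengths are in m, angles in rad, forces in N, time in s.
With the tool pointing down it reaches from about 0.275 to 0.825 m from the base axis. Payload 4.9 kg.
Tool frame: the origin (TCP) lies midway between the tips of the shut fingers; the grasp point (between the pads) lies 19 mm behind it (bot.hold_point_z is the distance from the TCP to the grasp point, in m); x points along the fingers, z is the direction in which the jaws open and shut, and the axes are right-handed (so a half turn about x gives the same grasp; the last joint's range is limited). The gripper opens to 85 mm and grips with 20 to 120 N. Pads are 22 mm wide; open, the fingers measure 114 mm over their backs; the gripper's body (76 mm by 85 mm) begins 54 mm behind the grasp point. The pads swing forward as they close: fully open they stand 13 mm farther back than shut.
Start: joints at [-1.445, 0.326, -0.193, 1.052, 0, 1.437], TCP at [0.141, -0.532, 0.231] pointing down, gripper open.
Joint ranges: [-2.65, 2.65], [-0.97, 1.79], [-1.3, 1.35], [-1.93, 2.1], [-1.47, 1.37], [-3.14, 3.14]. Speed limits (rad/s): [2.57, 2.57, 3.14, 3.14, 3.14, 3.14].

### API

Orientations are given as a rotation vector (axis times angle).
In Python, from plant import bot, viewer gives the robot as it stands. The module is installed in compiled form; this text tells all that it offers.
- The arm moves only by the tool send_rows, never from a script. Its argument "rows" is a list of rows, each a list of 7 numbers: the shift along the tool's x, y, z in cm, then the turn, a rotation vector about the tool's x, y, z in degrees, then the opening, from -1 (shut) to 1 (fully open), so that 0 is half open. In form: [[tx, ty, tz, wx, wy, wz, grip], ...]. A call has 1 to 5 rows; each row is the pose to reach, as a shift and turn from the pose commanded when the call began, along the tool's axes at that moment; what a row does not reach only later rows make up. A row lasts 1/10 s, in which the tool goes at most 50 mm and 8.59 degrees, less where a joint would pass 70% of its speed; a pose out of reach is approached as far as the arm can. A call with a gripper value outside its range is refused whole. The fingers move at their own pace and stop on an object; "newtons" is the grip in N (left out, the last holds). Time passes only in rows, so rows that repeat a pose let the fingers close. It gives the time, the measured TCP pose, the force and the opening at its end, in the units of the state.
- bot.get_state(): the state, without advancing time (a new reading comes with each control period).
- viewer.get_image(name): name is "scene" or "side" or "wrist"; returns a dict with "pixels" (384x512x3 uint8, red, green, blue), "range_z" (384x512 float32, m along the optical axis (not along the pixel's ray), 0 where there is no reading), "K" (3x3 intrinsics, pixels), "k1" (the pictures are not rectified: a ray, as slopes to the right and down, at radius r is drawn at 1 + k1 r^2 times it, then the intrinsics apply), "origin" and "attitude" of the camera in the world; the wrist camera has in their place "T_tool_cam" (4x4, takes a point from camera to tool coordinates, whose origin is the TCP and whose axes are the tool frame's). Camera axes: x right, y down, z forward; pixel columns grow to the right and rows downward; lengths in m; the calibration is good to about 2 mm. A picture is of the moment at which its call begins: read the wrist's pose just before it.
- bot.job_done(): hands the job in, once; it reports no verdict.
The state is a dict: "time": time; "joints": joint angles; "qd": joint speeds; "tau": joint torques, N m; "ee_pos": TCP position; "ee_rot": TCP orientation; "wrist_force": force on the tool from outside, world axes, zero at the start; "torque": the same for the moment, N m; "grip_width": finger opening in m.
Only numpy, scipy, OpenCV 4.12 (cv2) and the standard library are available. Lean on these libraries where they do the work, as an engineer would, in place of code of your own. Each camera call takes 0.05 s, during which the arm holds its last target.

### The job

The box of disposable gloves is standing on end in front of the open end of its steel holder. Push it over with your fingers so that it drops flat into the holder with its glove opening on top, then slide it along until it is fully home against the holder's end wall. Only push it, never grip or lift it, and leave everything else on the counter standing where it is.

Things in the scene. Friction and masses are not known exactly. Their poses are not given: they have to be found in the camera images.
- glove_box: Closed white carton, 65 mm thick (x), 120 wide (y), 240 tall (z), about 0.36 kg, loose, standing on end. Origin: centre of the end it stands on. An oval glove opening, 64 x 134 mm, is in its -x face; its +x face looks into the holder, so a push on the opening face in +x tips it in. Pushed above about 150 mm it tips (balance at 15 degrees), low down it slides. Once down, z points to the end wall.
- head_l (a point): Corner of the glove box at its upper end, on the +x face (which lands on the holder's floor), +y side: (32.5, 60, 240) mm in the box's frame. After the fall the head end lies some 30 to 75 mm short of the end wall.
- head_r (a point): The same on the -y side: (32.5, -60, 240) mm.
- foot_l (a point): Corner of the glove box at the end it stands on, on the +x face, +y side: (32.5, 60, 0) mm. foot_l and foot_r end the edge it tips over, which starts 20 to 45 mm before the holder's open end, square to it within 0.04 rad and centred within 6 mm.
- foot_r (a point): The same on the -y side: (32.5, -60, 0) mm.
- holder: Fixed low tray of folded sheet steel, open above and at one end. Origin: middle of the open end, at counter height; x runs in towards the end wall, z up. Floor plate 3 mm thick, x = 0 to 275 mm; side walls 30 mm high, inner faces at y = +84 and -84 mm; end wall 45 mm high, inner face at x = 272 mm. Nothing but the 3 mm plate edge stands at the open end.
- spare_carton: A second carton of the same size (65 x 120 x 240 mm) and white board, with no opening in any face, standing on end about 200 mm to the -y side of the glove box (in the holder's frame). Its origin is the centre of its underside. Leave it alone.
- squeeze_bottle: Syrup squeeze bottle, 62 mm across, 215 mm tall, with a nozzle. Its origin is the centre of its underside. Leave it alone.
- shaker: Steel drinks shaker, 88 mm across, 218 mm tall. Its origin is the centre of its underside. Leave it alone.
- cup_stack: Stack of nested plastic cups, 91 mm across, 183 mm tall. Its origin is the centre of its underside. Leave it alone.
- measuring_cup: Open clear plastic measuring cup, 80 mm across, 85 mm tall, standing beside the holder on its -y side. Its origin is the centre of its underside. Leave it alone.
- jug: Lidded glass jug of juice, 112 mm across, 208 mm tall, with a handle on its +y side reaching 94 mm from its axis. Its origin is the centre of its underside. Leave it alone.
- topping_jar: Amber glass jar with a steel cap, 86 mm across, 130 mm tall. Its origin is the centre of its underside. Leave it alone.

How it is judged:
On the way, in this order (a step that is already met when the one before it is completed fails the run):
1. the glove box has been tipped over and lies flat in the holder, opening up (angle between glove_box's own x axis and vertical above 3 rad and height (world z) of each of head_l, head_r, foot_l, foot_r below 0.015 m and x of each of head_l, head_r in the frame of holder above 0.1 m and y of head_l in the frame of holder between -0.086 and 0.086 m and y of head_r in the frame of holder between -0.086 and 0.086 m and y of foot_l in the frame of holder between -0.086 and 0.086 m and y of foot_r in the frame of holder between -0.086 and 0.086 m), for 0.1 s.
2. it has been slid home against the end wall (all of step 1 and x of each of head_l, head_r in the frame of holder above 0.262 m), for 0.1 s.
At the end, for the whole second after the job is handed in: The glove box lies flat between the side walls of the holder (all four lower corners within 15 mm of the counter's height), opening up, both corners of its head end within 10 mm of the end wall, at rest (all of step 2 and linear speed of glove_box below 0.02 m/s and angular speed of glove_box below 0.1 rad/s); the robot touches nothing.
It fails at once if the glove box is lifted (the edge it tips over more than 30 mm above the counter) (height (world z) of each of foot_l, foot_r above 0.03 m).
It fails at once if the glove box is gripped or pressed hard (more than 35 N from the fingers) (contact force between the fingers and glove_box above 35 N).
It fails at once if something else on the counter is shifted by more than 30 mm or tipped (distance of any of spare_carton, squeeze_bottle, shaker, cup_stack, measuring_cup, jug, topping_jar from where it was at the start of the episode above 0.03 m or angle between any of spare_carton, squeeze_bottle, shaker, cup_stack, measuring_cup, jug, topping_jar's own z axis and vertical above 0.3 rad).
It also fails if it takes over 42 s, if anything falls off the work surface, if the arm or the gripper's body presses on something with over 40 N, if the wrist force passes 120 N, or if a joint passes its speed limit or range.

## Working session

There is one attempt and no reset: what is moved stays moved. The work goes in short steps, Python scripts to look and compute and a tool call to move; the robot and the scene stay as the last step left them, time stands still between calls to the robot, and variables do not carry over. Pictures are saved under pics/ and viewed, and the job is handed in when it is done.

Besides the shell and the picture viewer there is one more tool, called after "Request:" as name(argument=value, ...), one argument or row to a line, values as JSON. send_rows: Moves the arm, as the interface text tells. Its arguments: {"type":"object","properties":{"rows":{"type":"array"},"newtons":{"type":"number"}},"required":["rows"]}

```bash
mkdir -p pics; cat > h.py <<'E'
import numpy as np, cv2
from plant import bot, viewer
from scipy.spatial.transform import Rotation as R
def save(im,n): cv2.imwrite(f'pics/{n}.png',cv2.cvtColor(im['pixels'],cv2.COLOR_RGB2BGR))
E
python3 - <<'E'
from h import *
import pickle
print(bot.get_state())
for n in ['scene','side','wrist']:
    st=bot.get_state()
    im=viewer.get_image(n); save(im,n+'0'); im['st']=st
    pickle.dump(im,open(n+'0.pkl','wb'))
    print(n,{k:im[k] for k in im if k not in('pixels','range_z','st')},(im['range_z']>0).mean())
E
```

```text
{'time': 0.0, 'joints': array([-1.44520834e+00,  3.27001878e-01, -1.93619185e-01,  1.05201337e+00,
        3.03772008e-06,  1.43658479e+00]), 'qd': array([-1.63334085e-03, -1.02360665e-04, -3.06273112e-03, -6.55833355e-05,
        3.52830361e-04,  8.63694802e-04]), 'tau': array([ 1.94119180e-03, -4.43397760e+01,  2.62439901e+01,  1.54855067e-02,
       -4.28642295e-05, -5.55317840e-06]), 'ee_pos': array([ 0.14121637, -0.53092975,  0.23045688]), 'ee_rot': array([ 1.01699493,  1.32229274, -1.01481585]), 'wrist_force': array([ 0.65804507, -0.91748154,  0.00137762]), 'torque': array([-0.04352637, -0.02029251, -0.01124918]), 'grip_width': 0.08501106363365217}
scene {'K': array([[496.30988316,   0.        , 241.67403389],
       [  0.        , 496.30988316, 184.93649312],
       [  0.        ,   0.        ,   1.        ]]), 'k1': -0.15333985541350764, 'origin': array([0.48052442, 0.45456365, 1.55583637]), 'attitude': array([-0.43334841,  3.02733121, -0.50016933])} 0.9960734049479166
side {'K': array([[397.56917761,   0.        , 255.38765453],
       [  0.        , 397.56917761, 197.58268773],
       [  0.        ,   0.        ,   1.        ]]), 'k1': -0.012696665091527596, 'origin': array([0.40534636, 0.9626542 , 1.17702843]), 'attitude': array([-0.27881014,  2.83984984, -1.15077726])} 0.9952596028645834
wrist {'K': array([[302.40973632,   0.        , 261.09020739],
       [  0.        , 302.40973632, 192.95512537],
       [  0.        ,   0.        ,   1.        ]]), 'k1': -0.007663931419409637, 'T_tool_cam': array([[ 2.58310676e-04, -3.13000223e-01,  9.49753017e-01,
        -1.42576380e-01],
       [ 8.77243171e-04, -9.49752612e-01, -3.13000328e-01,
         8.02369463e-02],
       [ 9.99999582e-01,  9.14015674e-04,  2.92460692e-05,
         5.05577422e-04],
       [ 0.00000000e+00,  0.00000000e+00,  0.00000000e+00,
         1.00000000e+00]])} 0.9959259033203125
```

View pics/scene0.png

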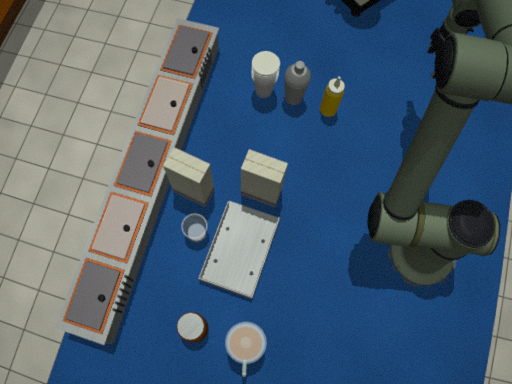

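View pics/side0.png

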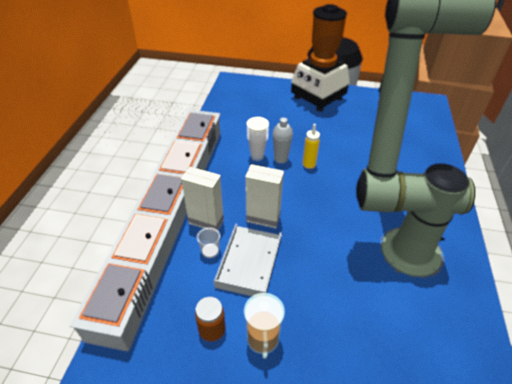

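View pics/wrist0.png

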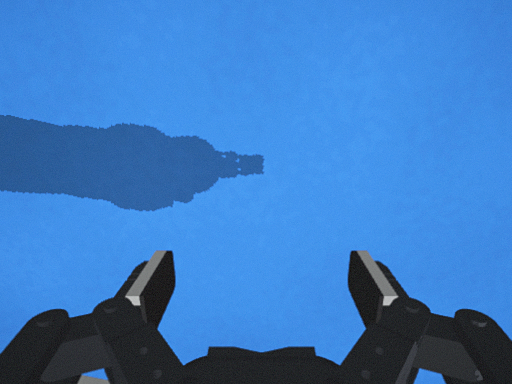

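The scene view shows the glove box at about (263,178) in front of the tray at (240,250). The spare carton is at (190,175), and the bottle, shaker and cups are at the top. Next I'll convert these to world positions.

```bash
cat >> h.py <<'E'
def cloud(im):
    h,w=im['range_z'].shape
    u,v=np.meshgrid(np.arange(w),np.arange(h))
    D=np.array([im['k1'],0,0,0,0.])
    p=cv2.undistortPoints(np.stack([u,v],-1).reshape(-1,1,2).astype(float),im['K'],D).reshape(h,w,2)
    c=np.concatenate([p,np.ones((h,w,1))],-1)*im['range_z'][...,None]
    if 'origin' in im: M,t=R.from_rotvec(im['attitude']).as_matrix(),im['origin']
    else:
        T=im['T_tool_cam'];Rt=R.from_rotvec(im['st']['ee_rot']).as_matrix()
        M=Rt@T[:3,:3];t=Rt@T[:3,3]+im['st']['ee_pos']
    return c@M.T+t
E
python3 - <<'E'
from h import *
import pickle
for n in ['scene','side']:
    im=pickle.load(open(n+'0.pkl','rb')); P=cloud(im); hsv=cv2.cvtColor(im['pixels'],cv2.COLOR_RGB2HSV)
    blue=(hsv[...,0]>95)&(hsv[...,0]<130)&(hsv[...,1]>120)
    print(n,'table z',np.median(P[...,2][blue]))
    Z=P[...,2]
    for lo,hi,lab in [(0.225,0.255,'tops'),(0.205,0.225,'mid'),(0.17,0.2,'cups'),(0.07,0.14,'low'),(0.02,0.055,'walls')]:
        m=((Z>lo)&(Z<hi)&~blue&(P[...,0]>0.2)&(P[...,0]<1.0)).astype(np.uint8)
        k,l,s,c=cv2.connectedComponentsWithStats(m)
        for i in range(1,k):
            if s[i,4]>60:
                q=P[l==i]
                r=cv2.minAreaRect(q[:,:2].astype(np.float32))
                print(lab,'px',c[i].round(),'n',s[i,4],'med',np.median(q,0).round(3),'rect',np.round(r[0],3),np.round(r[1],3),round(r[2],1))
E
```

```text
scene table z -0.0006119230521207664
tops px [186. 165.] n 934 med [0.769 0.012 0.239] rect [0.771 0.01 ] [0.067 0.121] 81.1
tops px [264. 166.] n 953 med [ 0.557 -0.047  0.239] rect [ 0.558 -0.05 ] [0.068 0.121] 84.3
mid px [299.  65.] n 63 med [ 0.54  -0.418  0.213] rect [ 0.541 -0.42 ] [0.023 0.032] 11.7
mid px [188. 177.] n 95 med [0.752 0.038 0.215] rect [0.765 0.037] [0.133 0.053] 16.7
mid px [260. 178.] n 101 med [ 0.556 -0.018  0.215] rect [ 0.559 -0.019] [0.007 0.118] 87.4
cups px [265.  63.] n 555 med [ 0.649 -0.415  0.181] rect [ 0.65  -0.417] [0.091 0.09 ] 63.1
cups px [298.  73.] n 195 med [ 0.541 -0.407  0.18 ] rect [ 0.539 -0.416] [0.062 0.057] 12.1
cups px [189. 180.] n 146 med [0.754 0.038 0.185] rect [0.764 0.036] [0.135 0.057] 17.6
cups px [260. 181.] n 130 med [ 0.559 -0.018  0.185] rect [ 0.559 -0.018] [0.009 0.117] 87.8
cups px [245. 343.] n 1276 med [0.472 0.431 0.178] rect [0.472 0.43 ] [0.11 0.11] 61.8
low px [361.   2.] n 98 med [ 0.392 -0.831  0.087] rect [ 0.383 -0.84 ] [0.089 0.044] 18.6
low px [138. 185.] n 15653 med [0.92  0.088 0.122] rect [ 0.924 -0.0
[... 4067 characters left out ...]
 294.] n 780 med [0.864 0.4   0.038] rect [0.867 0.282] [0.583 0.133] 76.6
walls px [262. 218.] n 206 med [ 0.561 -0.02   0.038] rect [ 0.559 -0.023] [0.128 0.046] 14.4
walls px [206. 221.] n 209 med [0.765 0.039 0.039] rect [0.77  0.036] [0.132 0.056] 16.8
walls px [242. 273.] n 456 med [0.594 0.284 0.033] rect [0.577 0.16 ] [0.268 0.177] 86.9
walls px [208. 238.] n 112 med [0.737 0.112 0.041] rect [0.735 0.116] [0.061 0.027] 21.0
walls px [210. 251.] n 94 med [0.713 0.169 0.038] rect [0.717 0.165] [0.063 0.024] 19.4
walls px [212. 334.] n 138 med [0.622 0.466 0.038] rect [0.63  0.457] [0.081 0.032] 19.0
walls px [255. 346.] n 78 med [0.492 0.476 0.039] rect [0.494 0.47 ] [0.013 0.064] 61.7
```

```bash
cat >> h.py <<'E'
def tgt_rot(yaw):  # tool x down, tool z across push direction
    d=np.array([np.cos(yaw),np.sin(yaw),0]); x=np.array([0,0,-1.]); 
    return d,x
def delta(p,Rt,st=None):
    st=st or bot.get_state(); R0=R.from_rotvec(st['ee_rot'])
    return (R0.inv().apply(np.array(p)-st['ee_pos'])*100).round(2), (R0.inv()*Rt).as_rotvec(degrees=True).round(2)
def Rpush(yaw,s=1):
    d=np.array([np.cos(yaw),np.sin(yaw),0]); x=np.array([0,0,-1.]); y=s*d; z=np.cross(x,y)
    return R.from_matrix(np.column_stack([x,y,z]))
E
python3 - <<'E'
from h import *
st=bot.get_state(); print(R.from_rotvec(st['ee_rot']).as_matrix().round(2), st['time'])
yaw=np.deg2rad(86.8)
for s in(1,-1): print(s,delta([0.553,-0.16,0.30],Rpush(yaw,s)))
E
```

```text
[[-0.    0.97  0.26]
 [ 0.    0.26 -0.97]
 [-1.    0.   -0.  ]] 0.15
1 (array([ -6.89,  49.33, -25.3 ]), array([-7.192e+01, -6.000e-02, -6.000e-02]))
-1 (array([ -6.89,  49.33, -25.3 ]), array([ 1.0808e+02, -6.0000e-02,  6.0000e-02]))
```

Request:
send_rows(
  rows=[
    [-7,0,0,0,0,0,0],
    [-7,0,0,0,0,0,0],
    [-7,12,-6,-20,0,0,0],
    [-7,12,-6,-20,0,0,0],
    [-7,12,-6,-20,0,0,0],
  ],
)

```text
time: 0.65
ee_pos: [0.2432, -0.4407, 0.3012]
ee_rot: [0.748, 1.439, -0.746]
wrist_force: [-0.9, -0.1, 0.9]
grip_width: 0.043
```

```bash
python3 - <<'E'
from h import *
yaw=np.deg2rad(86.8)
print(delta([0.553,-0.16,0.30],Rpush(yaw,1)))
E
```

```text
(array([ 0.16, 41.49, -5.14]), array([-51.68,  -0.  ,  -0.06]))
```

Request:
send_rows(
  rows=[
    [0,20,-2.5,-30,0,0,0],
    [0,20,-2.5,-30,0,0,0],
    [0,20,-2.5,-30,0,0,0],
    [0,20,-2.5,-30,0,0,0],
    [0,20,-2.5,-30,0,0,0],
  ],
)

```text
time: 1.15
ee_pos: [0.3948, -0.3037, 0.3011]
ee_rot: [0.338, 1.544, -0.335]
wrist_force: [0.0, -1.1, -0.1]
grip_width: 0.0425
```

```bash
python3 - <<'E'
from h import *
yaw=np.deg2rad(86.8)
print(delta([0.553,-0.16,0.30],Rpush(yaw,1)))
E
```

```text
(array([ 0.15, 19.65,  8.39]), array([-21.41,   0.04,  -0.11]))
```

Request:
send_rows(
  rows=[
    [0,19.6,8.4,-21.4,0,0,0],
    [0,19.6,8.4,-21.4,0,0,0],
    [0,19.6,8.4,-21.4,0,0,0],
    [0,19.6,8.4,-21.4,0,0,0],
    [0,19.6,8.4,-21.4,0,0,0],
  ],
)

```text
time: 1.65
ee_pos: [0.5532, -0.1635, 0.3006]
ee_rot: [0.049, 1.57, -0.047]
wrist_force: [-0.2, -0.2, 0.3]
grip_width: 0.0426
```

```bash
python3 - <<'E'
from h import *
yaw=np.deg2rad(86.8)
import pickle
for n in ['scene','side','wrist']:
    st=bot.get_state(); im=viewer.get_image(n); im['st']=st; save(im,n+'1'); pickle.dump(im,open(n+'1.pkl','wb'))
    P=cloud(im); m=(abs(P[...,2]-0.24)<0.012)&(abs(P[...,0]-.56)<.1)&(abs(P[...,1]+.04)<.07)
    if m.sum()>50: q=P[m]; print(n,m.sum(),cv2.minAreaRect(q[:,:2].astype(np.float32)))
print(st['ee_pos'],st['joints'],delta([0.553,-0.16,0.195],Rpush(yaw,1)))
E
```

```text
scene 943 ((0.5574761629104614, -0.04981453716754913), (0.06798133254051208, 0.12085773795843124), 85.86334228515625)
side 528 ((0.562792956829071, -0.04988491162657738), (0.07156242430210114, 0.12037450820207596), 84.54370880126953)
wrist 17464 ((0.5590149164199829, -0.05847889184951782), (0.05110040679574013, 0.12097261101007462), 86.40702056884766)
[ 0.55151654 -0.16518703  0.30050829] [-4.18999895e-01  3.42233504e-01  7.50079082e-03  1.23719385e+00
 -3.78285782e-04  1.21428878e+00] (array([10.57,  0.64,  0.23]), array([-0.48, -0.09,  0.02]))
```

View pics/wrist1.png

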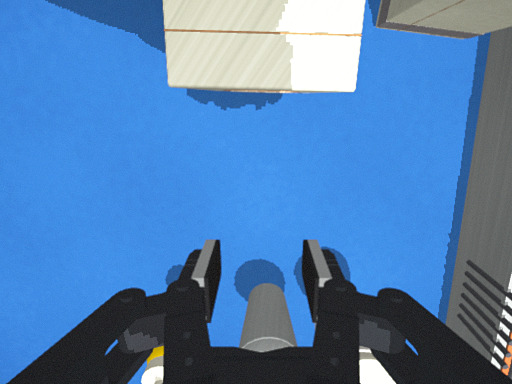

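View pics/side1.png

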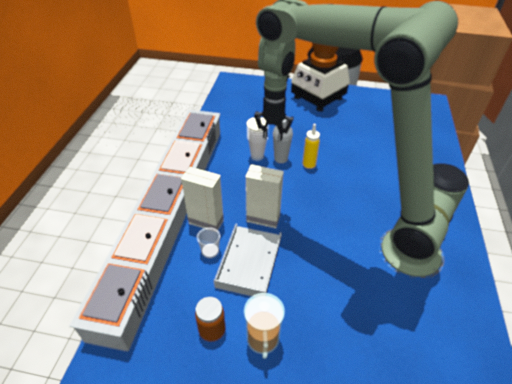

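The wrist view shows the box's near top edge at columns 166–360 and row ~92, centred on the fingers (column ~261). Now I'll lower the tool and approach.

Request:
send_rows(
  rows=[
    [5,0.3,0.1,0,0,0,0],
    [10.5,0.6,0.2,-0.5,0,0,0],
    [10.5,2.5,0.2,-0.5,0,0,0],
    [10.5,5,0.2,-0.5,0,0,0],
    [10.5,5.5,0.2,-0.5,0,0,0],
  ],
)

```text
time: 2.3
ee_pos: [0.5546, -0.1113, 0.1958]
ee_rot: [0.046, 1.572, -0.045]
wrist_force: [-0.5, -0.9, -0.3]
grip_width: 0.0429
```

Request:
send_rows(
  rows=[
    [0,1,0,0,0,0,0],
    [0,2,0,0,0,0,0],
    [0,3,0,0,0,0,0],
    [0,4,0,0,0,0,0],
    [0,4,0,0,0,0,0],
  ],
)

```text
time: 2.8
ee_pos: [0.5586, -0.0704, 0.1965]
ee_rot: [0.044, 1.57, -0.043]
wrist_force: [0.4, -0.2, -0.7]
grip_width: 0.0425
```

```bash
python3 - <<'E'
from h import *
im=viewer.get_image('side'); save(im,'side2'); print(bot.get_state()['time'],bot.get_state()['ee_pos'],bot.get_state()['wrist_force'])
E
```

```text
2.85 [ 0.55846099 -0.0709104   0.19627219] [ 0.78184731  0.43944955 -0.49857085]
```

View pics/side2.png

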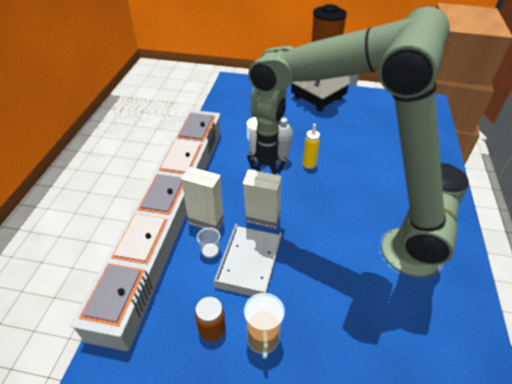

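The box is leaning: its top edge has dropped to row ~173 and its foot has stayed at row ~222. I'll keep pushing.

Request:
send_rows(
  rows=[
    [0,1,0,0,0,0,0],
    [0,2,0,0,0,0,0],
    [0,3,0,0,0,0,0],
    [0,4,0,0,0,0,0],
    [0,4,0,0,0,0,0],
  ],
)

```text
time: 3.35
ee_pos: [0.5608, -0.0298, 0.1962]
ee_rot: [0.043, 1.571, -0.042]
wrist_force: [0.1, 0.2, -0.0]
grip_width: 0.0426
```

```bash
python3 - <<'E'
from h import *
im=viewer.get_image('side'); save(im,'side3'); print(bot.get_state()['time'],bot.get_state()['ee_pos'],bot.get_state()['wrist_force'])
E
```

```text
3.4 [ 0.56086636 -0.03053641  0.19620916] [ 0.55736314 -0.32181236 -0.37647906]
```

View pics/side3.png

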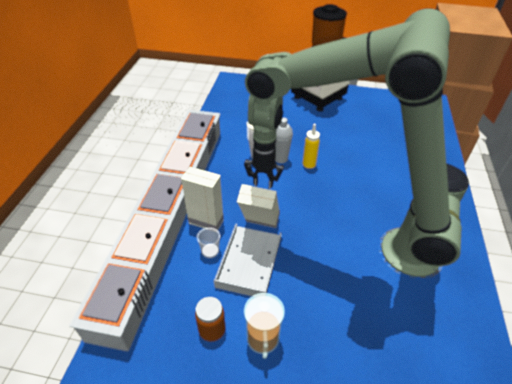

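The box is past balance and falling. I'll back off and let it settle.

Request:
send_rows(
  rows=[
    [0,0,0,0,0,0,0],
    [0,-3,0,0,0,0,0],
    [0,-7,0,0,0,0,0],
    [0,-9,0,0,0,0,0],
    [0,-9,0,0,0,0,0],
  ],
)

```text
time: 3.9
ee_pos: [0.5558, -0.1243, 0.1963]
ee_rot: [0.047, 1.57, -0.048]
wrist_force: [0.0, 0.4, 0.0]
grip_width: 0.0423
```

```bash
cat >> h.py <<'E'
def boxtop(n,tag):
    im=viewer.get_image(n); save(im,n+tag); P=cloud(im)
    m=(abs(P[...,2]-0.068)<0.012)&(abs(P[...,0]-.57)<.1)&(P[...,1]>-.12)&(P[...,1]<.32)
    k,l,s,c=cv2.connectedComponentsWithStats(m.astype(np.uint8)); i=1+s[1:,4].argmax(); q=P[l==i]
    print(n,len(q),'z',np.percentile(q[:,2],[5,50,95]).round(4),cv2.minAreaRect(q[:,:2].astype(np.float32)))
    w=(P[...,2]>.024)&(P[...,2]<.05)&(abs(P[...,0]-.57)<.11)&(P[...,1]>0)&(P[...,1]<.34)
    k,l,s,c=cv2.connectedComponentsWithStats(w.astype(np.uint8)); 
    q=P[w]; print(' wall',len(q),cv2.minAreaRect(q[:,:2].astype(np.float32)))
E
python3 - <<'E'
from h import *
for n in('scene','side'): boxtop(n,'4')
print(bot.get_state()['time'],bot.get_state()['ee_pos'])
E
```

```text
scene 2994 z [0.062  0.0676 0.0733] ((0.5693488717079163, 0.10894352197647095), (0.24262572824954987, 0.1206439733505249), 86.21539306640625)
 wall 437 ((0.5700312852859497, 0.1481141299009323), (0.28939980268478394, 0.1770700365304947), 86.68600463867188)
side 1919 z [0.0635 0.0686 0.0728] ((0.5749561190605164, 0.10932743549346924), (0.24455180764198303, 0.12095928192138672), 86.48516845703125)
 wall 590 ((0.5754308700561523, 0.14635317027568817), (0.29099535942077637, 0.1767118126153946), 86.85195922851562)
4.0 [ 0.55567299 -0.12166914  0.19618048]
```

View pics/scene4.png

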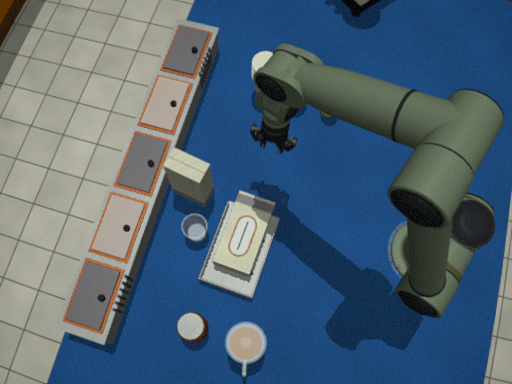

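View pics/side4.png

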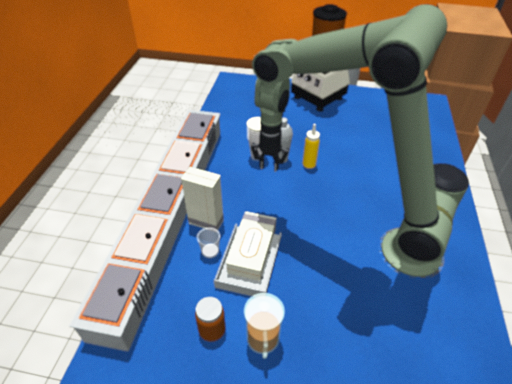

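The box is flat in the tray with its oval opening up, at scene pixel (241,236). Its foot face is at y≈-0.011 and it is about 62 mm short of the end wall. I'll lower the tool behind the foot end and push.

Request:
send_rows(
  rows=[
    [5,0,0.3,0,0,0,0],
    [10,0,0.3,0,0,0,0],
    [14,0,0.3,0,0,0,0],
    [17,0,0.3,0,0,0,0],
    [17,0,0.3,0,0,0,0],
  ],
)

```text
time: 4.5
ee_pos: [0.5551, -0.119, 0.0222]
ee_rot: [0.045, 1.579, -0.041]
wrist_force: [-0.3, 0.4, -0.3]
grip_width: 0.0428
```

Request:
send_rows(
  rows=[
    [0,3,0,0,0,0,0],
    [0,6,0,0,0,0,0],
    [0,8,0,0,0,0,0],
    [0,9,0,0,0,0,0],
    [0,9.5,0,0,0,0,0],
  ],
)

```text
time: 5.0
ee_pos: [0.5652, -0.0255, 0.0278]
ee_rot: [0.042, 1.568, -0.043]
wrist_force: [-0.4, 0.0, 0.3]
grip_width: 0.0426
```

Request:
send_rows(
  rows=[
    [0,0.8,0,0,0,0,0],
    [0,1.6,0,0,0,0,0],
    [0,2.4,0,0,0,0,0],
    [0,3.2,0,0,0,0,0],
    [0,4,0,0,0,0,0],
  ],
)

```text
time: 5.5
ee_pos: [0.5676, 0.0119, 0.0273]
ee_rot: [0.043, 1.568, -0.048]
wrist_force: [0.0, -5.4, 7.1]
grip_width: 0.043
```

```bash
python3 - <<'E'
from h import *
for n in('scene','side'): boxtop(n,'5')
s=bot.get_state();print(s['time'],s['ee_pos'],s['wrist_force'])
E
```

```text
scene 3062 z [0.062  0.0676 0.0734] ((0.5709274411201477, 0.1405334621667862), (0.2482413351535797, 0.1210508793592453), 86.8020248413086)
 wall 426 ((0.5704033374786377, 0.15179063379764557), (0.28276118636131287, 0.17693845927715302), 86.80624389648438)
side 2045 z [0.0638 0.0686 0.0729] ((0.5755382180213928, 0.13390670716762543), (0.26449087262153625, 0.12147176265716553), 86.51525115966797)
 wall 595 ((0.5765014886856079, 0.16157826781272888), (0.2634356617927551, 0.17606788873672485), 86.92182159423828)
5.6 [0.56764324 0.01330535 0.02720301] [-0.22948867 -1.08975754  4.27586053]
```

View pics/side5.png

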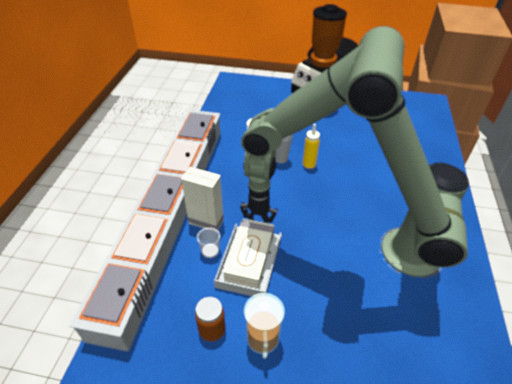

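The box is sliding straight (yaw 86.7°, matching the holder) with about 30 mm to go.

Request:
send_rows(
  rows=[
    [0,0.6,0,0,0,0,0],
    [0,1.2,0,0,0,0,0],
    [0,1.7,0,0,0,0,0],
    [0,2.1,0,0,0,0,0],
    [0,2.4,0,0,0,0,0],
  ],
)

```text
time: 6.1
ee_pos: [0.5689, 0.0359, 0.0272]
ee_rot: [0.043, 1.568, -0.048]
wrist_force: [0.3, -6.5, 6.5]
grip_width: 0.0425
```

Request:
send_rows(
  rows=[
    [0,0.1,0,0,0,0,0],
    [0,0.2,0,0,0,0,0],
  ],
)

```text
time: 6.3
ee_pos: [0.5689, 0.0358, 0.0273]
ee_rot: [0.04, 1.569, -0.052]
wrist_force: [-1.9, -13.3, 6.8]
grip_width: 0.0424
```

Request:
send_rows(
  rows=[
    [0,0.1,0,0,0,0,0],
    [0,0.2,0,0,0,0,0],
  ],
)

```text
time: 6.5
ee_pos: [0.5688, 0.0357, 0.0273]
ee_rot: [0.038, 1.569, -0.056]
wrist_force: [-2.4, -21.2, 6.6]
grip_width: 0.0429
```

```bash
python3 - <<'E'
from h import *
for n in('scene','side'): boxtop(n,'6')
s=bot.get_state();print(s['time'],s['ee_pos'],s['wrist_force'])
E
```

```text
scene 3082 z [0.0622 0.0676 0.0732] ((0.5718293786048889, 0.16565269231796265), (0.24611325562000275, 0.12087288498878479), 86.58919525146484)
 wall 387 ((0.5709142684936523, 0.15900291502475739), (0.2678048610687256, 0.17728792130947113), 86.81088256835938)
side 2115 z [0.0636 0.0686 0.0727] ((0.5768213868141174, 0.15762415528297424), (0.26153096556663513, 0.12093635648488998), 87.09938049316406)
 wall 472 ((0.576423704624176, 0.158005028963089), (0.2683645784854889, 0.1772756427526474), 86.71668243408203)
6.6 [0.56884626 0.03566935 0.02732293] [ -1.94815147 -18.64243656   6.92850876]
```

View pics/side6.png

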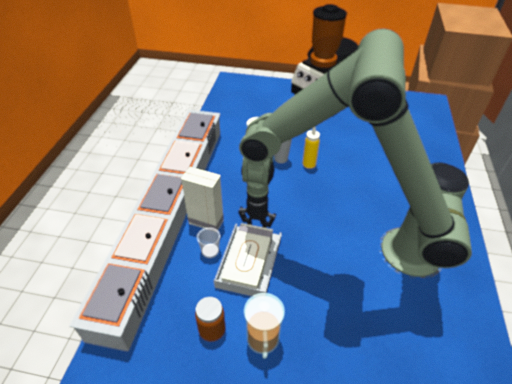

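View pics/scene6.png

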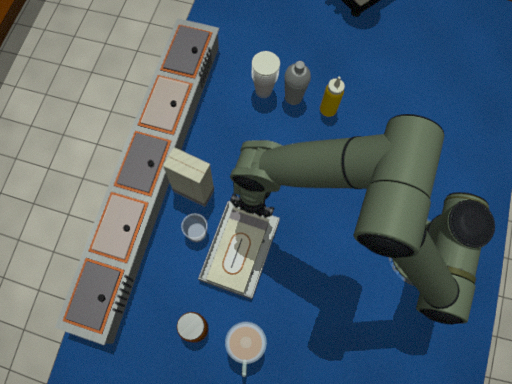

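The tool stalled with the force rising to about 20 N, so the box looks to be against the end wall. I'll back off and verify.

Request:
send_rows(
  rows=[
    [0,-1,0,0,0,0,0],
    [0,-4,0,0,0,0,0],
    [0,-8,0,0,0,0,0],
    [-4,-12,0,0,0,0,0],
    [-9,-12,0,0,0,0,0],
  ],
)

```text
time: 7.1
ee_pos: [0.5585, -0.0807, 0.1094]
ee_rot: [0.049, 1.577, -0.046]
wrist_force: [-0.3, 1.2, -0.4]
grip_width: 0.0427
```

```bash
python3 - <<'E'
from h import *
for n in('scene','side'): 
    boxtop(n,'7'); im=viewer.get_image(n); P=cloud(im)
    # profile along box axis near the head, in box-centre strip
    d=np.array([np.cos(np.deg2rad(86.8)),np.sin(np.deg2rad(86.8))]); nrm=np.array([d[1],-d[0]])
    c=np.array([.571 if n=='scene' else .576,.16]); a=(P[...,:2]-c)@d; b=(P[...,:2]-c)@nrm
    for lo,hi in((-.055,-.02),(-.02,.02),(.02,.055),(-.08,-.066),(.066,.08)):
        m=(b>lo)&(b<hi)&(a>-.2)&(a<.2); A=a[m];Z=P[...,2][m]
        t=A[(Z>.058)&(Z<.08)]; w=A[(Z>.036)&(Z<.052)&(A>.08)]; f=A[(Z>-.01)&(Z<.012)&(A<.08)]
        print(n,(lo,hi),'boxtop',np.percentile(t,[2,98]).round(4) if len(t) else None,'wall z.036-.052',len(w),np.percentile(w,[5,50,95]).round(4) if len(w) else None)
    p=im['pixels'][180:310,180:310]; cv2.imwrite(f'pics/{n}7z.png',cv2.cvtColor(cv2.resize(p,None,fx=4.5,fy=4.5,interpolation=cv2.INTER_CUBIC),cv2.COLOR_RGB2BGR))
s=bot.get_state();print(s['time'],s['ee_pos'],s['wrist_force'])
E
```

```text
scene 3094 z [0.062  0.0676 0.0731] ((0.5723393559455872, 0.16724668443202972), (0.24280457198619843, 0.12141740322113037), 86.73100280761719)
 wall 380 ((0.5707724690437317, 0.15962091088294983), (0.2661895453929901, 0.17725014686584473), 86.66070556640625)
scene (-0.055, -0.02) boxtop [-0.108   0.1248] wall z.036-.052 21 [0.1284 0.1301 0.1324]
scene (-0.02, 0.02) boxtop [-0.1076  0.1245] wall z.036-.052 21 [0.1281 0.1305 0.1324]
scene (0.02, 0.055) boxtop [-0.1085  0.1249] wall z.036-.052 20 [0.1278 0.13   0.1317]
scene (-0.08, -0.066) boxtop None wall z.036-.052 7 [0.1289 0.1307 0.1322]
scene (0.066, 0.08) boxtop None wall z.036-.052 8 [0.1276 0.1297 0.132 ]
side 2086 z [0.0638 0.0686 0.0725] ((0.577293336391449, 0.16669835150241852), (0.24266183376312256, 0.12078394740819931), 86.7433090209961)
 wall 468 ((0.5763606429100037, 0.1590016633272171), (0.2687968611717224, 0.17648150026798248), 87.0128173828125)
side (-0.055, -0.02) boxtop [-0.1075  0.1253] wall z.036-.052 40 [0.1234 0.1277 0.1307]
side (-0.02, 0.02) boxtop [-0.1067  0.1253] wall z.036-.052 39 [0.1244 0.1279 0.1307]
side (0.02, 0.055) boxtop [-0.1075  0.1256] wall z.036-.052 37 [0.1237 0.1274 0.1311]
side (-0.08, -0.066) boxtop None wall z.036-.052 10 [0.1272 0.1284 0.1307]
side (0.066, 0.08) boxtop None wall z.036-.052 13 [0.1264 0.1293 0.1306]
7.3 [ 0.5621662  -0.07846006  0.11259448] [-0.86833605  0.48997161 -1.04162186]
```

View pics/scene7z.png

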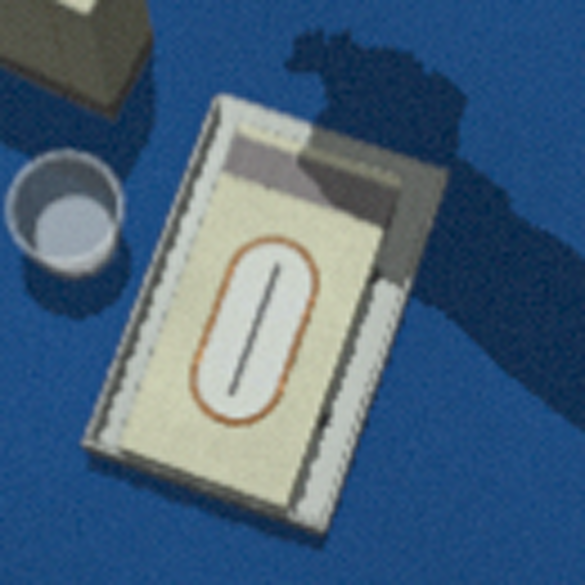

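View pics/side7z.png

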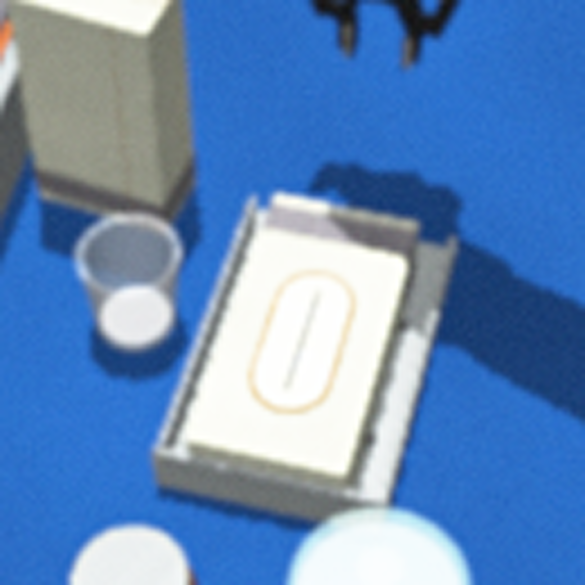

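The box head is flush with the end wall in both views (0.126–0.128 against a wall at 0.128–0.130 along the holder axis), and both sides agree. The tool is clear and touches nothing. Next I'll let it settle and hand in.

Request:
send_rows(
  rows=[
    [0,0,0,0,0,0,0],
    [0,0,0,0,0,0,0],
    [0,0,0,0,0,0,0],
  ],
)

```text
time: 7.6
ee_pos: [0.5603, -0.0773, 0.1101]
ee_rot: [0.044, 1.573, -0.043]
wrist_force: [0.7, 1.1, -0.2]
grip_width: 0.0426
```

```bash
python3 -c "
from h import *
print(bot.job_done())"
```

```text
the job is handed in; nothing more can be done
None
```

I tipped the glove box into its holder with the half-open fingers, pushing at about 0.2 m height. I then pushed its foot end about 60 mm until it stopped against the end wall. I handed the job in at about 7.6 s; no verdict is reported back.

**Position:** the last pictures show the box flat with the opening up, and square to the holder within about 0.3°. Its head end is within about 3 mm of the end wall on both sides.

**Forces:** the wrist force peaked at about 21 N, when the box met the wall. During the slide there was also a steady upward reading of about 7 N, which I did not explain. The readings were back near zero once the tool had backed off.

**Other items:** nothing else looks moved in the pictures, though I did not measure those items again.

**Disagreement:** the two fixed cameras differ by about 5 mm in world x, more than the stated 2 mm calibration. I used values between the two.

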